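Walk the cordless hob home into its charging dock

TASK

The heavy cordless hob has been left short of its charging dock, askew in the mouth of the rails. Walk it forward between the rails with short gentle pushes on its two solid near corners, never on the glass control panel between them, keeping it square so that it does not wedge, until it has pressed the stiff contact bar fully in and both sides rest home on the rubber end buffers. Then swing the dock's catch fully shut behind the hob's corner and let go; never push harder than 25 N, and leave the grinder and the timer alone.

Things in the scene. Friction and masses are not known exactly. Their poses are not given: they have to be found in the camera images.
- hob: Cordless induction hob: flat steel box, black glass top, 200 mm deep (x), 240 wide (y), 58 high, 1.1 to 1.95 kg, left side heavier, on four hard plastic glides on the worktop. Origin: centre of its underside; x points forward into the dock, y to its left. Sliding it whole takes 3 to 8 N; a push on one near corner mainly turns it about its other side and takes less.
- hob_left (a point): Middle of the near face of the hob's left corner post: hob frame x = -100, y = +97.5, z = 29 mm. The posts are solid steel, 45 mm wide (y), 5 to 53 mm above the worktop, 8.5 mm proud of the glass panel between them: push here. Pushed too long on one corner, the hob turns and wedges in the rails and the push rises steeply: stop and push the other one.
- hob_right (a point): The same point on the right corner post: hob frame x = -100, y = -97.5, z = 29 mm. Fingers that sag under the push drag the post downwards and add friction; letting them rise about 5 mm during a push keeps it light. Near home, with the contact bar, a corner takes 10 to 17 N; aiming at the measured home place alone stops short of it.
- hob_panel: Black glass control panel in the middle of the hob's near face, 148 mm wide, between the corner posts, with a round steel knob in its middle (30 mm across, its end 3 mm nearer the robot than the posts' faces). Not to be pushed. Same origin and axes as the hob.
- dock: Charging dock, fixed to the worktop. Origin: on the worktop midway between the faces of its two rubber buffers; x points the way the hob goes in, y left. Buffers: discs at y = +-85 mm, 26 mm up, faces at x = 0, before a black housing 44 mm high. The hob is home with its far face on both: hob origin at dock x = -100 mm, near faces of its posts at x = -200 mm, square.
- contacts (a joint): How far the dock's charging contact bar is pushed in, m: 0 = out, 0.008 = fully in (hob home). Grey bar with brass contacts, 110 mm wide, in the middle between the buffers, 17 to 37 mm up; its face stands 8 mm before the buffers' faces at 0. It is stiff: 6 to 9 N more push over the last 8 mm of the hob's way; it stays in where it is left.
- dock_mouth (a point): Middle of the dock's mouth: dock frame x = -125, y = 0, z = 20 mm. Two nylon-lined steel rails, 26 mm high, inner faces at y = +-123 mm (3 mm of play each side of the hob), run from x = 20 to -81 mm, then flare outwards by 14 mm each to the mouth.
- catch (a joint): Turn catch of the dock, rad: 0 open (arm points out to the right and back, midway between dock -x and -y), 2.36 fully shut (end stop; arm along dock +y, behind the right post of a hob that is home, 2.5 mm gap). Shuts clockwise from above about a vertical pivot at dock x = -208.5, y = -156 mm; stays where left; 2 to 4 N at the peg. Arm 62 long, 12 wide, 29 to 37 mm up.
- catch_peg (a point): Upright black peg of the catch, 10 mm across, 54 mm from the pivot, from 35 to 61 mm above the worktop (this point: 51 mm up, on its axis). Push it or pinch it to turn the catch. With the hob short of home the arm strikes the hob's post and will not shut.
- pepper_grinder: Grinder with a dark filling, 54 mm across and 136 mm tall, to the right of the dock. Origin under its centre. Leave alone.
- egg_timer: White round kitchen timer, 66 mm across, 60 mm tall, to the right of the dock. Origin under its centre. Leave alone.

How it is judged:
On the way, in this order (a step that is already met when the one before it is completed fails the run):
1. the hob has been walked half-way in, both near corners forward and square to the rails, with the catch still open (x of each of hob_left, hob_right in the frame of dock above -0.25 m and angle between the x axis of hob and the x axis of dock, either way round below 0.12 rad and value of joint catch below 1 rad), for 0.1 s.
2. the contact bar is pushed in and both sides of the hob are home on the buffers (within 2.5 mm), before the catch is shut (x of each of hob_left, hob_right in the frame of dock above -0.2025 m and value of joint contacts above 0.0055 m and value of joint catch below 1.6 rad), for 0.2 s.
At the end, for the whole second after the job is handed in: Both near corners of the hob are within 2.5 mm of home (hob on both buffers, contact bar in by 5.5 mm or more of 8), the hob flat on the worktop and at rest, the catch shut (2.2 rad or more of 2.36) behind its right corner (x of each of hob_left, hob_right in the frame of dock above -0.2025 m and value of joint contacts above 0.0055 m and value of joint catch above 2.2 rad and linear speed of hob below 0.01 m/s and angle between hob's own z axis and vertical below 0.03 rad); the robot touches nothing.
It fails at once if the hob, the dock or its catch is pushed with more than 25 N (contact force between any of the fingers, the arm and hob above 25 N or contact force between any of the fingers, the arm and dock above 25 N).
It fails at once if the glass control panel or its knob is pushed (contact force between any of the fingers, the arm and hob_panel above 1 N).
It fails at once if the hob is turned far out of square with the dock (over 0.25 rad) (angle between the x axis of hob and the x axis of dock, either way round above 0.25 rad).
It fails at once if the hob is tipped (over 0.1 rad) (angle between hob's own z axis and vertical above 0.1 rad).
It fails at once if the grinder or the timer is moved by more than 15 mm or tipped (distance of any of pepper_grinder, egg_timer from where it was at the start of the episode above 0.015 m or angle between any of pepper_grinder, egg_timer's own z axis and vertical above 0.3 rad).
It also fails if it takes over 72 s, if anything falls off the work surface, if the arm or the gripper's body presses on something with over 40 N, if the wrist force passes 120 N, or if a joint passes its speed limit or range.

ROBOT

A 7-joint arm with a two-finger parallel gripper is mounted at the origin on a cart in front of the work surface, level with it; the furniture and walls round the work are solid. World frame = base frame: x ahead of the robot, y to its left, z up, the work surface at z = 0. Lengths are in m, angles in rad, forces in N, time in s.
With the tool pointing down it reaches from about 0.4 to 0.9 m from the base axis. Payload 5.6 kg.
Tool frame: the origin (TCP) lies at the very end of the fingers, on their centre line; the grasp point (between the pads) lies 19 mm behind it; z points along the fingers, y is the line along which they close (so a half turn about z gives the same grasp; the last joint's range is limited). The gripper opens to 92 mm and grips with 3 to 60 N. Pads are 20 mm wide; open, the fingers measure 128 mm over their backs; the gripper's body (75 mm by 189 mm) begins 69 mm behind the grasp point.
Start: joints at [1.144, 0.468, -0.012, 1.603, 0.006, 1.071, -0.056], TCP at [0.243, -0.603, 0.215] pointing down, gripper open.
Joint ranges: [-2.53, 2.53], [-0.31, 2.02], [-1.57, 1.55], [0.28, 2.44], [-1.29, 4.43], [0.15, 1.84], [-2.92, 2.92]. Speed limits (rad/s): [2.57, 2.57, 3.14, 3.14, 3.14, 3.14, 3.14].

INTERFACE

Orientations are given as a unit quaternion [w, x, y, z].
In Python, from cell import env gives the robot as it stands.
- The arm moves only by the tool step_arm, never from a script. Its argument "targets" is a list that holds one entry, the list of rows, each a list of 5 numbers: the shift along the tool's x, y, z in cm, then the turn about the tool's z in rad, then the opening, from 0 (shut) to 1 (fully open). A call has 1 to 8 rows; each row is the pose to reach, as a shift and turn from the pose commanded when the call began, along the tool's axes at that moment; what a row does not reach only later rows make up. A row lasts 1/10 s, in which the tool goes at most 50 mm and 8.59 degrees, less where a joint would pass 70% of its speed; a pose out of reach is approached as far as the arm can. A call with a gripper value outside its range is refused whole. The fingers move at their own pace and stop on an object; the grip force is fixed at half the most. Time passes only in rows, so rows that repeat a pose let the fingers close. It gives the time, the measured TCP pose, the force, the opening and the grip force at its end, in the units of the state.
- env.read_state(): the state, without advancing time (a new reading comes with each control period).
- env.read_camera(name): name is "side" or "top"; returns a dict with "image" (420x560x3 uint8, blue, green, red), "fx", "fy", "cx", "cy" (pixels), "origin" and "rotation" of the camera in the world. Camera axes: x right, y down, z forward; pixel columns grow to the right and rows downward; lengths in m; the calibration is good to about 2 mm. A picture is of the moment at which its call begins. There is no depth.
- env.sign_off(): hands the job in; it is judged then, once.
The state is a dict: "time_s": time; "qpos": joint angles; "dq": joint speeds; "joint_torque": joint torques, N m; "tcp_pos": TCP position; "orientation": TCP orientation; "wrist_force": force on the tool from outside, world axes, zero at the start; "moment": the same for the moment, N m; "finger_gap": finger opening in m; "grasp_force": force on a finger pad.
Only numpy, scipy, OpenCV 4.12 (cv2) and the standard library are available. Lean on these libraries where they do the work, as an engineer would, in place of code of your own. Each camera call takes 0.05 s, during which the arm holds its last target. There are 200 camera calls.

## Working session

There is one attempt and no reset: what is moved stays moved. The work goes in short steps, Python scripts to look and compute and a tool call to move; the robot and the scene stay as the last step left them, time stands still between calls to the robot, and variables do not carry over. Pictures are saved under pics/ and viewed, at most 10 in all, crops included, and the job is handed in when it is done.

Besides the shell and the picture viewer there is one more tool, called after "Emit:" in YAML: its name, and indented under it one key for each argument. step_arm: Moves the arm, as the interface text tells. Its arguments: {"type":"object","properties":{"targets":{"type":"array","items":{"type":"array","items":{"type":"array","items":{"type":"number"}}}}},"required":["targets"]}

```bash
ls; mkdir -p pics; python3 - <<'E'
from cell import env
import cv2,numpy as np
s=env.read_state()
print(s)
for n in("top","side"):
    c=env.read_camera(n); cv2.imwrite(f"pics/{n}0.png",c["image"])
    print(n,c["fx"],c["fy"],c["cx"],c["cy"],c["origin"],np.round(c["rotation"],4).tolist())
E
```

```text
pics
{'time_s': 0.0, 'qpos': array([ 1.14402644,  0.46833452, -0.01156213,  1.60361002,  0.00599794,
        1.07138762, -0.05633582]), 'dq': array([-9.33908988e-04, -9.22372602e-04,  8.85513354e-05,  1.40222692e-03,
       -8.17309180e-04,  5.26527658e-04,  1.89486554e-04]), 'joint_torque': array([ 5.00271326e-04, -5.20586371e+01, -1.24395877e-02, -2.43751699e+01,
       -5.66924654e-02,  1.73289859e-02,  1.52357638e-04]), 'tcp_pos': array([ 0.24307101, -0.6022253 ,  0.21367364]), 'orientation': array([-8.21358406e-04,  9.81659224e-01,  1.90642181e-01, -2.29473423e-04]), 'wrist_force': array([ 0.16981318, -0.18373386, -0.42283006]), 'moment': array([ 0.04641016, -0.05856644,  0.00902201]), 'grasp_force': 0.0, 'finger_gap': 0.09236447147777078}
top 409.07599794686615 409.07599794686615 274.7571683581614 206.95671114226823 [ 0.49438812 -0.14373282  1.07064906] [0.0264, -0.7029, 0.71, -0.0344]
side 388.50745964524293 388.50745964524293 281.2433006752255 209.3639030400381 [0.37506397 0.50919537 0.53151387] [0.0745, -0.1356, 0.8756, -0.4576]
```

View pics/top0.png

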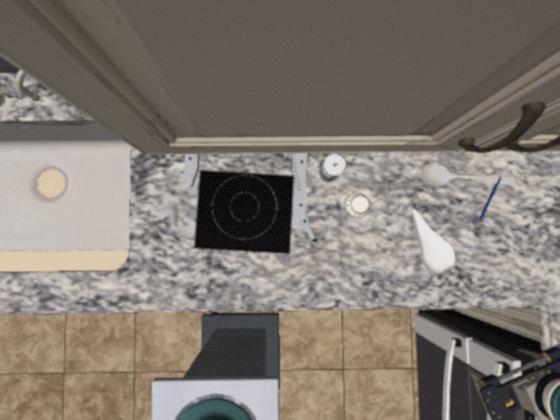

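View pics/side0.png

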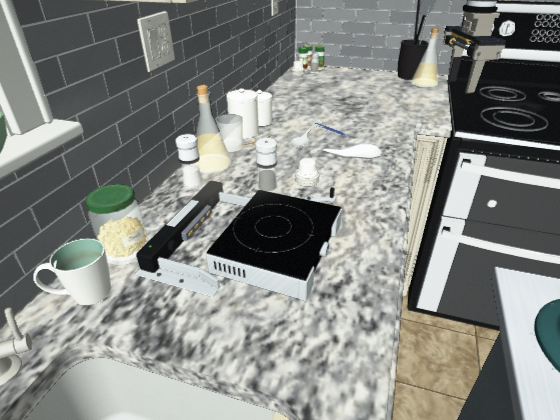

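The top view shows the hob at about (245,212), with the rails at (192,170) and (300,190) and the catch near (310,236). The side view shows the dock housing from (145,260) to (220,190), the left rail ending at (217,285) and the peg at (332,192). I'll zoom in on both.

```bash
python3 - <<'E'
import cv2
a=cv2.imread("pics/top0.png")[140:265,175:335]; cv2.imwrite("pics/top0c.png",cv2.resize(a,None,fx=4.6,fy=4.6,interpolation=cv2.INTER_CUBIC))
a=cv2.imread("pics/side0.png")[150:310,130:350]; cv2.imwrite("pics/side0c.png",cv2.resize(a,None,fx=3.6,fy=3.6,interpolation=cv2.INTER_CUBIC))
E
```

```text
(no output)
```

View pics/top0c.png

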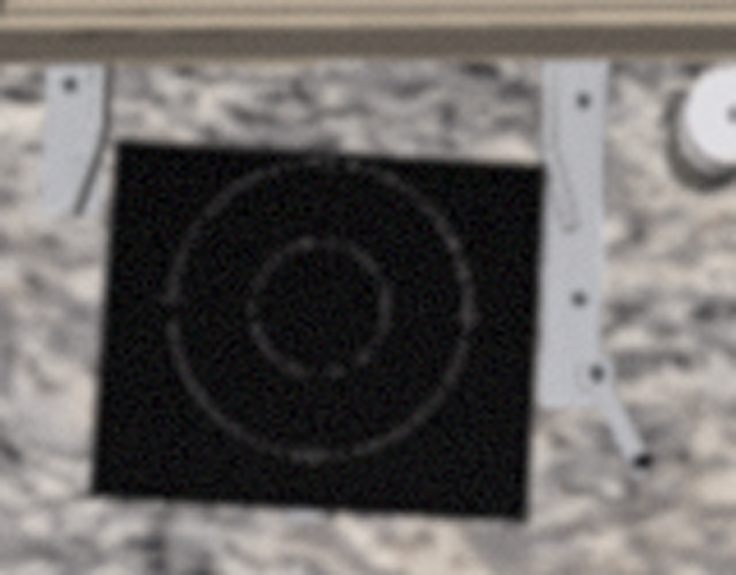

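View pics/side0c.png

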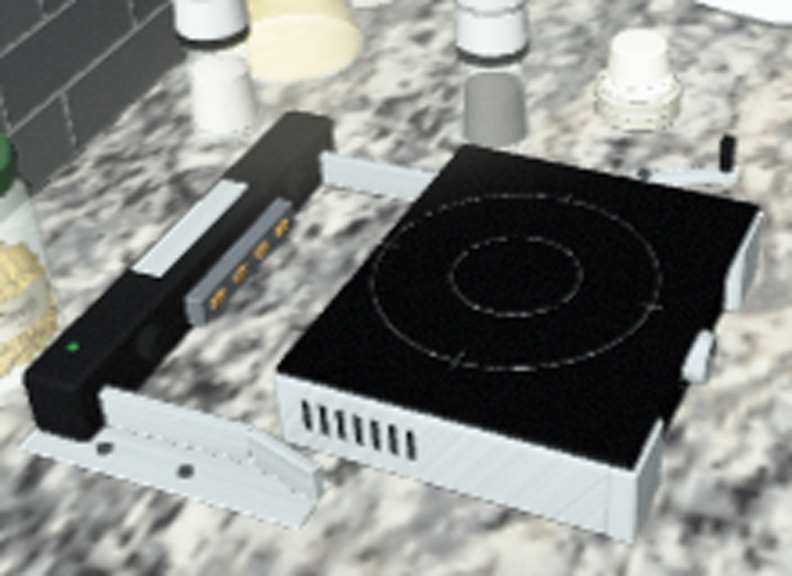

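The crops resolve these points (top crop pixels):
- Pivot at (597,372) and peg at (645,461).
- Rail bends at (105,130) and (553,145), mouth ends at (80,212) and (572,228).
- Hob quad corners at (118,143), (545,168), (525,520) and (95,493).

Next I cast rays through them.

```bash
cat > h.py <<'E'
from cell import env
import cv2,numpy as np
from scipy.spatial.transform import Rotation as R
def cam(n):
    c=env.read_camera(n); q=np.array(c["rotation"]); c["R"]=R.from_quat(np.r_[q[1:],q[0]]).as_matrix() if q.size==4 else q; return c
def ray(c,u,v,z):
    d=c["R"]@np.array([(u-c["cx"])/c["fx"],(v-c["cy"])/c["fy"],1]); o=np.array(c["origin"]); return o+d*(z-o[2])/d[2]
def proj(c,p):
    q=c["R"].T@(np.array(p)-c["origin"]); return np.array([c["fx"]*q[0]/q[2]+c["cx"],c["fy"]*q[1]/q[2]+c["cy"]])
def hob(c):
    g=c["image"].max(2); m=(g<50).astype(np.uint8); m[:150]=0; m[262:]=0; m[:,:175]=0; m[:,320:]=0
    m=cv2.morphologyEx(m,cv2.MORPH_OPEN,np.ones((5,5)))
    k=max(cv2.findContours(m,0,2)[0],key=cv2.contourArea)[:,0]
    P=np.array([ray(c,u+0.,v+0.,.058)[:2] for u,v in k]).astype(np.float32)
    return cv2.minAreaRect(P)
E
python3 - <<'E'
from h import *
c=cam("top"); print("hob",hob(c))
f=lambda u,v,z:ray(c,175+u/4.6-.4,140+v/4.6-.4,z)
for n,u,v,z in[("piv",597,372,.04),("peg",645,461,.061),("bendL",105,130,.026),("bendR",553,145,.026),("mouL",80,212,.026),("mouR",572,228,.026),("hFL",118,143,.058),("hFR",545,168,.058),("hNR",525,520,.058),("hNL",95,493,.058)]: print(n,f(u,v,z).round(4))
s=cam("side"); g=lambda u,v,z:ray(s,130+u/3.6-.4,150+v/3.6-.4,z)
for n,u,v,z in[("houseL near top",90,372,.044),("houseR near top",333,118,.044),("barL bot",195,325,.017),("barR top",290,200,.037),("hobNL top",635,470,.058),("hFL",278,375,.058),("hFR",463,147,.058),("hNR",763,208,.058),("peg top",729,138,.061),("rail mouthL top",322,475,.026),("bendL",250,430,.026)]: print(n,g(u,v,z).round(4))
E
```

```text
hob ((0.5721527338027954, -0.07896605879068375), (0.23013004660606384, 0.19004906713962555), 86.10008239746094)
piv [ 0.5483 -0.2302  0.04  ]
peg [ 0.4993 -0.2534  0.061 ]
bendL [0.6876 0.0425 0.026 ]
bendR [ 0.6769 -0.2088  0.026 ]
mouL [0.6413 0.0561 0.026 ]
mouR [ 0.6298 -0.2187  0.026 ]
hFL [0.6744 0.0297 0.058 ]
hFR [ 0.6587 -0.2022  0.058 ]
hNR [ 0.4685 -0.1888  0.058 ]
hNL [0.4853 0.041  0.058 ]
houseL near top [0.7782 0.0511 0.044 ]
houseR near top [ 0.7665 -0.2261  0.044 ]
barL bot [ 0.7653 -0.0285  0.017 ]
barR top [ 0.7552 -0.1363  0.037 ]
hobNL top [0.4823 0.0481 0.058 ]
hFL [0.6734 0.0375 0.058 ]
hFR [ 0.6604 -0.1965  0.058 ]
hNR [ 0.4649 -0.1851  0.058 ]
peg top [ 0.4997 -0.2526  0.061 ]
rail mouthL top [0.6381 0.0673 0.026 ]
bendL [0.6878 0.0489 0.026 ]
```

Emit:
step_arm:
  targets:
    - [[4.2,-4.1,0,0.14,0],[8.5,-8.2,0,0.28,0],[12.7,-12.4,0,0.42,0],[17,-16.5,0,0.426,0],[21.3,-20.6,0,0.426,0],[25.5,-24.7,0,0.426,0],[29.8,-28.9,0,0.426,0],[34,-33,0,0.426,0]]

```text
time_s: 1.0
tcp_pos: [0.4058, -0.2351, 0.2148]
orientation: [0.0, 1.0, -0.021, 0.0]
wrist_force: [0.4, -0.6, 0.1]
finger_gap: 0.0302
grasp_force: 0.0
```

Emit:
step_arm:
  targets:
    - [[0,0,0,0,0],[0,0,4,0,0],[0,0,8,0,0],[0,0,12,0,0],[0,0,15,0,0],[0,0,17.5,0,0],[0,0,19.2,0,0],[0,0,19.2,0,0]]

```text
time_s: 1.8
tcp_pos: [0.4034, -0.2368, 0.0205]
orientation: [-0.001, 1.0, -0.021, -0.002]
wrist_force: [0.5, 0.1, -0.3]
finger_gap: 0.0004
grasp_force: 0.0
```

Emit:
step_arm:
  targets:
    - [[0,0,0,0,0],[0,0,0,0,0]]

```text
time_s: 2.0
tcp_pos: [0.406, -0.2377, 0.0236]
orientation: [0.001, 1.0, -0.021, 0.001]
wrist_force: [0.2, -0.4, -0.1]
finger_gap: 0.0007
grasp_force: 0.0
```

```bash
python3 - <<'E'
from h import *
print(env.read_state()["tcp_pos"])
for n in("top","side"):
    c=cam(n); a=c["image"][140:340,190:360]; cv2.imwrite(f"pics/{n}1.png",cv2.resize(a,None,fx=2.9,fy=2.9,interpolation=cv2.INTER_CUBIC))
a=np.hstack([cv2.imread("pics/top1.png")[:,:400],cv2.imread("pics/side1.png")[:,:400]]); cv2.imwrite("pics/both1.png",a)
E
```

```text
[ 0.40598608 -0.23768274  0.02355805]
```

View pics/both1.png

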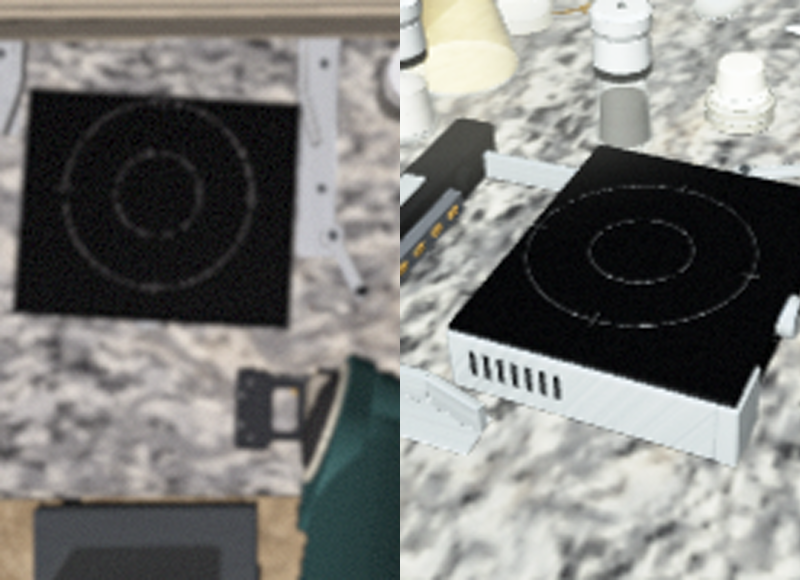

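The picture shows the closed gripper near (265,410), clear of the hob, but short of where I aimed because the rows were capped. Next I move sideways behind the right post.

Emit:
step_arm:
  targets:
    - [[1.0,-2.4,0,0,0],[2,-4.8,0,0,0],[2.7,-7.1,0,0,0],[2.7,-7.1,0.2,0,0],[3.3,-7.1,0.2,0,0],[3.6,-7.1,0.2,0,0],[3.9,-7.1,0.2,0,0],[3.9,-7.1,0.2,0,0]]

```text
time_s: 2.9
tcp_pos: [0.4476, -0.1687, 0.0207]
orientation: [0.0, 1.0, -0.022, 0.0]
wrist_force: [0.8, 0.4, -1.3]
finger_gap: 0.0005
grasp_force: 0.0
```

Emit:
step_arm:
  targets:
    - [[0.3,0,0,0,0],[0.6,0,0,0,0],[0.9,0,-0.1,0,0],[0.9,0,-0.1,0,0]]

```text
time_s: 3.3
tcp_pos: [0.4557, -0.1682, 0.0213]
orientation: [-0.0, 1.0, -0.021, -0.001]
wrist_force: [-0.4, -0.3, -0.2]
finger_gap: 0.0006
grasp_force: 0.8
```

Emit:
step_arm:
  targets:
    - [[0.2,0,0,0,0],[0.4,0,0,0,0],[0.6,0,-0.1,0,0],[0.8,0,-0.15,0,0],[1.0,0,-0.2,0,0],[1.2,0,-0.25,0,0],[1.4,0,-0.3,0,0]]

```text
time_s: 4.0
tcp_pos: [0.4674, -0.169, 0.0235]
orientation: [-0.0, 1.0, -0.022, -0.003]
wrist_force: [-5.0, -1.6, -3.5]
finger_gap: 0.0005
grasp_force: 2.4
```

Emit:
step_arm:
  targets:
    - [[-1.2,0,0.1,0,0],[-2.4,0,0.3,0,0],[-2.6,-4,0.3,0,0],[-2.6,-8.5,0.3,0,0],[-2.6,-13,0.3,0,0],[-2.6,-17,0.3,0,0],[-2.6,-19.4,0.3,0,0],[-2.2,-19.4,0.3,0,0]]

```text
time_s: 4.8
tcp_pos: [0.4559, 0.0301, 0.0219]
orientation: [-0.001, 1.0, -0.018, 0.0]
wrist_force: [0.4, -1.1, 0.0]
finger_gap: 0.0008
grasp_force: 0.0
```

Emit:
step_arm:
  targets:
    - [[0.5,0,0,0,0],[0.8,0,0,0,0],[1.0,0,0,0,0],[1.2,0,0,0,0]]

```text
time_s: 5.2
tcp_pos: [0.4686, 0.0243, 0.0215]
orientation: [0.0, 1.0, -0.022, -0.0]
wrist_force: [0.2, 0.2, -0.2]
finger_gap: 0.0007
grasp_force: 0.0
```

Emit:
step_arm:
  targets:
    - [[0.2,0,0,0,0],[0.4,0,0,0,0],[0.6,0,-0.1,0,0],[0.8,0,-0.15,0,0],[1.0,0,-0.2,0,0],[1.3,0,-0.25,0,0],[1.6,0,-0.3,0,0],[1.8,0,-0.35,0,0]]

```text
time_s: 6.0
tcp_pos: [0.4817, 0.0263, 0.0235]
orientation: [-0.0, 1.0, -0.02, -0.005]
wrist_force: [-8.3, 5.4, -4.6]
finger_gap: 0.0001
grasp_force: 4.2
```

```bash
cat >> h.py <<'E'
O=np.array([.7635,-.0845]); t=.042; XD=np.array([np.cos(t),-np.sin(t)]); YD=np.array([np.sin(t),np.cos(t)])
def st():
    s=env.read_state(); d=s["tcp_pos"][:2]-O; w=s["wrist_force"]
    print("t",round(s["time_s"],2),"tcp dock x,y,z mm",(np.r_[XD@d,YD@d,s["tcp_pos"][2]]*1e3).round(1),"F",w.round(1))
def hd():
    (cx,cy),(w,h),a=hob(cam("top")); a=(a+45)%90-45; a=np.radians(a)
    d=np.array([cx,cy])-O; print("hob dock centre mm",(XD@d*1e3).round(1),(YD@d*1e3).round(1),"size",round(w,3),round(h,3),"yaw rel",round(a+t,3), "postL",(XD@d*1e3-100-97.5*(a+t)).round(1),"postR",(XD@d*1e3-100+97.5*(a+t)).round(1))
E
python3 -c "
from h import *
st();hd()"
```

```text
t 6.0 tcp dock x,y,z mm [-286.2   98.9   23.5] F [-8.3  5.4 -4.6]
hob dock centre mm -192.0 1.6 size 0.233 0.22 yaw rel -0.014 postL -290.7 postR -293.3
```

Emit:
step_arm:
  targets:
    - [[-1.2,0,0.1,0,0],[-2.3,0,0.3,0,0],[-2.3,4.5,0.3,0,0],[-2.3,9.2,0.3,0,0],[-2.3,14,0.3,0,0],[-2.3,18,0.3,0,0],[-2.1,19.5,0.3,0,0],[-1.5,19.5,0.3,0,0]]

```text
time_s: 6.85
tcp_pos: [0.4626, -0.1719, 0.0223]
orientation: [0.001, 1.0, -0.024, 0.0]
wrist_force: [0.0, 0.0, 1.4]
finger_gap: 0.0005
grasp_force: 0.0
```

Emit:
step_arm:
  targets:
    - [[0.3,0,0,0,0],[0.5,0,0,0,0],[0.7,0,-0.1,0,0],[0.9,0,-0.15,0,0],[1.1,0,-0.2,0,0],[1.4,0,-0.25,0,0],[1.6,0,-0.3,0,0],[1.8,0,-0.35,0,0]]

```text
time_s: 7.65
tcp_pos: [0.4799, -0.1703, 0.025]
orientation: [-0.0, 1.0, -0.021, -0.001]
wrist_force: [-5.5, -1.1, -4.1]
finger_gap: 0.0007
grasp_force: 2.3
```

```bash
python3 -c "
from h import *
st()"
```

```text
t 7.65 tcp dock x,y,z mm [-279.7  -97.6   25. ] F [-5.5 -1.1 -4.1]
```

Emit:
step_arm:
  targets:
    - [[-1.2,0,0.1,0,0],[-2.3,0,0.3,0,0],[-2.3,-4.5,0.3,0,0],[-2.3,-9.2,0.3,0,0],[-2.3,-14,0.3,0,0],[-2.3,-18,0.3,0,0],[-1.8,-19.5,0.3,0,0],[-1.1,-19.5,0.3,0,0]]

```text
time_s: 8.45
tcp_pos: [0.4789, 0.0283, 0.0232]
orientation: [-0.001, 1.0, -0.018, 0.001]
wrist_force: [-0.1, -0.5, 0.1]
finger_gap: 0.0002
grasp_force: 0.0
```

Emit:
step_arm:
  targets:
    - [[0.3,0,0,0,0],[0.6,0,0,0,0],[0.9,0,-0.1,0,0],[1.2,0,-0.15,0,0],[1.4,0,-0.2,0,0],[1.6,0,-0.25,0,0],[1.9,0,-0.3,0,0],[2.1,0,-0.35,0,0]]

```text
time_s: 9.25
tcp_pos: [0.4945, 0.024, 0.0243]
orientation: [-0.0, 1.0, -0.022, -0.005]
wrist_force: [-8.0, 5.3, -4.3]
finger_gap: 0.0004
grasp_force: 4.1
```

```bash
python3 -c "
from h import *
st()"
```

```text
t 9.25 tcp dock x,y,z mm [-273.4   97.1   24.3] F [-8.   5.3 -4.3]
```

Emit:
step_arm:
  targets:
    - [[-1.2,0,0.1,0,0],[-2.5,0,0.3,0,0],[-2.5,4.5,0.3,0,0],[-2.5,9.2,0.3,0,0],[-2.5,14,0.3,0,0],[-2.5,18,0.3,0,0],[-2.1,19.4,0.3,0,0],[-1.6,19.4,0.3,0,0]]

```text
time_s: 10.05
tcp_pos: [0.4748, -0.1723, 0.0233]
orientation: [0.001, 1.0, -0.024, 0.0]
wrist_force: [1.0, 0.6, 0.3]
finger_gap: 0.0005
grasp_force: 0.0
```

Emit:
step_arm:
  targets:
    - [[0.3,0,0,0,0],[0.6,0,0,0,0],[0.9,0,-0.1,0,0],[1.2,0,-0.15,0,0],[1.5,0,-0.2,0,0],[1.7,0,-0.25,0,0],[2.0,0,-0.3,0,0],[2.2,0,-0.35,0,0]]

```text
time_s: 10.85
tcp_pos: [0.4953, -0.1695, 0.0257]
orientation: [-0.0, 1.0, -0.021, -0.002]
wrist_force: [-4.8, -1.9, -3.7]
finger_gap: 0.0
grasp_force: 2.4
```

```bash
python3 -c "
from h import *
st()"
```

```text
t 10.85 tcp dock x,y,z mm [-264.4  -96.2   25.7] F [-4.8 -1.9 -3.7]
```

Emit:
step_arm:
  targets:
    - [[-1.2,0,0.1,0,0],[-2.5,0,0.3,0,0],[-2.5,-4.5,0.3,0,0],[-2.5,-9.2,0.3,0,0],[-2.5,-14,0.3,0,0],[-2.5,-18,0.3,0,0],[-2.0,-19.4,0.3,0,0],[-1.4,-19.4,0.3,0,0]]

```text
time_s: 11.65
tcp_pos: [0.4918, 0.0271, 0.0241]
orientation: [-0.001, 1.0, -0.019, 0.001]
wrist_force: [0.7, -1.1, 0.0]
finger_gap: 0.0003
grasp_force: 0.0
```

Emit:
step_arm:
  targets:
    - [[0.3,0,0,0,0],[0.6,0,0,0,0],[0.9,0,-0.1,0,0],[1.2,0,-0.15,0,0],[1.5,0,-0.2,0,0],[1.8,0,-0.25,0,0],[2.1,0,-0.3,0,0],[2.4,0,-0.35,0,0]]

```text
time_s: 12.45
tcp_pos: [0.5135, 0.025, 0.0264]
orientation: [-0.001, 1.0, -0.021, -0.002]
wrist_force: [-8.4, 6.0, -4.0]
finger_gap: 0.0004
grasp_force: 4.2
```

```bash
python3 -c "
from h import *
st()"
```

```text
t 12.45 tcp dock x,y,z mm [-254.4   98.9   26.4] F [-8.4  6.  -4. ]
```

Emit:
step_arm:
  targets:
    - [[-1.2,0,0.2,0,0],[-2.6,0,0.5,0,0],[-2.6,4.5,0.5,0,0],[-2.6,9.2,0.5,0,0],[-2.6,14,0.5,0,0],[-2.6,18,0.5,0,0],[-2.1,19.5,0.5,0,0],[-1.6,19.5,0.5,0,0]]

```text
time_s: 13.25
tcp_pos: [0.4926, -0.1741, 0.023]
orientation: [0.001, 1.0, -0.024, 0.002]
wrist_force: [0.3, -0.6, -0.5]
finger_gap: 0.0004
grasp_force: 0.0
```

Emit:
step_arm:
  targets:
    - [[0.3,0,0,0,0],[0.6,0,0,0,0],[0.9,0,-0.1,0,0],[1.2,0,-0.15,0,0],[1.5,0,-0.2,0,0],[1.8,0,-0.25,0,0],[2.0,0,-0.3,0,0],[2.2,0,-0.35,0,0]]

```text
time_s: 14.05
tcp_pos: [0.5116, -0.1713, 0.0248]
orientation: [-0.0, 1.0, -0.021, -0.002]
wrist_force: [-4.7, -1.8, -3.6]
finger_gap: 0.0002
grasp_force: 2.3
```

Emit:
step_arm:
  targets:
    - [[-1.2,0,0.2,0,0],[-3,0,0.4,0,0],[-5,-3,0.4,0,0],[-5,-3,0.4,0,0],[-5,-3,0.4,0,0]]

```text
time_s: 14.55
tcp_pos: [0.4658, -0.1387, 0.0224]
orientation: [0.0, 1.0, -0.02, 0.002]
wrist_force: [0.6, 0.1, 0.2]
finger_gap: 0.0004
grasp_force: 0.0
```

```bash
python3 -c "
from h import *
st();hd()"
```

```text
t 14.55 tcp dock x,y,z mm [-295.2  -66.7   22.4] F [0.6 0.1 0.2]
hob dock centre mm -141.6 2.1 size 0.23 0.184 yaw rel 0.029 postL -244.4 postR -238.8
```

Emit:
step_arm:
  targets:
    - [[0,-4.5,0,0,0],[0,-9,0,0,0],[0,-13,0,0,0],[1.5,-16.4,0,0,0],[3,-16.4,0,0,0],[3.5,-16.4,0,0,0]]

```text
time_s: 15.2
tcp_pos: [0.5094, 0.0239, 0.0221]
orientation: [-0.0, 1.0, -0.02, 0.002]
wrist_force: [0.3, -0.9, 0.2]
finger_gap: 0.0007
grasp_force: 0.0
```

Emit:
step_arm:
  targets:
    - [[0.3,0,0,0,0],[0.6,0,0,0,0],[0.9,0,-0.1,0,0],[1.2,0,-0.15,0,0],[1.5,0,-0.2,0,0],[1.8,0,-0.25,0,0],[2.1,0,-0.3,0,0],[2.4,0,-0.35,0,0]]

```text
time_s: 16.0
tcp_pos: [0.5267, 0.0222, 0.0237]
orientation: [0.0, 1.0, -0.021, -0.004]
wrist_force: [-5.5, 1.5, -4.1]
finger_gap: 0.0003
grasp_force: 2.5
```

```bash
python3 -c "
from h import *
st()"
```

```text
t 16.0 tcp dock x,y,z mm [-241.    96.6   23.7] F [-5.5  1.5 -4.1]
```

Emit:
step_arm:
  targets:
    - [[-1.2,0,0.2,0,0],[-2.6,0,0.4,0,0],[-2.6,4.5,0.4,0,0],[-2.6,9.2,0.4,0,0],[-2.6,14,0.4,0,0],[-2.6,18,0.4,0,0],[-2.1,19.4,0.4,0,0],[-1.5,19.4,0.4,0,0]]

```text
time_s: 16.8
tcp_pos: [0.5068, -0.174, 0.0213]
orientation: [0.001, 1.0, -0.024, 0.0]
wrist_force: [0.8, 0.1, -0.3]
finger_gap: 0.0004
grasp_force: 0.0
```

Emit:
step_arm:
  targets:
    - [[0.3,0,0,0,0],[0.6,0,0,0,0],[0.9,0,-0.1,0,0],[1.2,0,-0.15,0,0],[1.5,0,-0.2,0,0],[1.7,0,-0.25,0,0],[1.9,0,-0.3,0,0],[2.1,0,-0.35,0,0]]

```text
time_s: 17.6
tcp_pos: [0.527, -0.172, 0.024]
orientation: [-0.0, 1.0, -0.021, -0.001]
wrist_force: [-4.1, -2.0, -3.1]
finger_gap: 0.0003
grasp_force: 2.3
```

```bash
python3 -c "
from h import *
st()"
```

```text
t 17.6 tcp dock x,y,z mm [-232.6  -97.4   24. ] F [-4.1 -2.  -3.1]
```

Emit:
step_arm:
  targets:
    - [[-1.2,0,0.2,0,0],[-2.6,0,0.4,0,0],[-2.6,-4.5,0.4,0,0],[-2.6,-9.2,0.4,0,0],[-2.6,-14,0.4,0,0],[-2.6,-18,0.4,0,0],[-2.0,-19.4,0.4,0,0],[-1.3,-19.4,0.4,0,0]]

```text
time_s: 18.4
tcp_pos: [0.5249, 0.0254, 0.0214]
orientation: [-0.001, 1.0, -0.019, 0.002]
wrist_force: [-0.0, -0.4, 0.1]
finger_gap: 0.0005
grasp_force: 0.0
```

Emit:
step_arm:
  targets:
    - [[0.3,0,0,0,0],[0.6,0,0,0,0],[0.9,0,-0.1,0,0],[1.2,0,-0.15,0,0],[1.5,0,-0.2,0,0],[1.8,0,-0.25,0,0],[2.0,0,-0.3,0,0],[2.2,0,-0.35,0,0]]

```text
time_s: 19.2
tcp_pos: [0.544, 0.0223, 0.0235]
orientation: [-0.0, 1.0, -0.021, -0.002]
wrist_force: [-7.7, 3.3, -4.1]
finger_gap: 0.0006
grasp_force: 3.5
```

```bash
python3 -c "
from h import *
st()"
```

```text
t 19.2 tcp dock x,y,z mm [-223.8   97.5   23.5] F [-7.7  3.3 -4.1]
```

Emit:
step_arm:
  targets:
    - [[-1.2,0,0.2,0,0],[-2.6,0,0.4,0,0],[-2.6,4.5,0.4,0,0],[-2.6,9.2,0.4,0,0],[-2.6,14,0.4,0,0],[-2.6,18,0.4,0,0],[-2.1,19.4,0.4,0,0],[-1.5,19.4,0.4,0,0]]

```text
time_s: 20.0
tcp_pos: [0.5234, -0.1754, 0.021]
orientation: [0.001, 1.0, -0.024, 0.002]
wrist_force: [-0.1, -0.0, -0.1]
finger_gap: 0.0005
grasp_force: 0.0
```

Emit:
step_arm:
  targets:
    - [[0.3,0,0,0,0],[0.6,0,0,0,0],[0.9,0,-0.1,0,0],[1.2,0,-0.15,0,0],[1.5,0,-0.2,0,0],[1.7,0,-0.25,0,0],[1.9,0,-0.3,0,0],[2.1,0,-0.35,0,0]]

```text
time_s: 20.8
tcp_pos: [0.5415, -0.1727, 0.0227]
orientation: [-0.0, 1.0, -0.021, -0.002]
wrist_force: [-8.7, -0.7, -5.6]
finger_gap: -0.0
grasp_force: 4.2
```

```bash
python3 -c "
from h import *
st()"
```

```text
t 20.8 tcp dock x,y,z mm [-218.1  -97.5   22.7] F [-8.7 -0.7 -5.6]
```

Emit:
step_arm:
  targets:
    - [[-1.2,0,0.2,0,0],[-2.6,0,0.4,0,0],[-2.6,-4.5,0.4,0,0],[-2.6,-9.2,0.4,0,0],[-2.6,-14,0.4,0,0],[-2.6,-18,0.4,0,0],[-2.0,-19.4,0.4,0,0],[-1.3,-19.4,0.4,0,0]]

```text
time_s: 21.6
tcp_pos: [0.5399, 0.0249, 0.0204]
orientation: [-0.001, 1.0, -0.018, 0.002]
wrist_force: [0.9, -0.8, -0.1]
finger_gap: 0.0005
grasp_force: 0.0
```

Emit:
step_arm:
  targets:
    - [[0.3,0,0,0,0],[0.5,0,0,0,0],[0.8,0,-0.1,0,0],[1.0,0,-0.15,0,0],[1.2,0,-0.2,0,0],[1.4,0,-0.25,0,0],[1.6,0,-0.3,0,0],[1.8,0,-0.35,0,0]]

```text
time_s: 22.4
tcp_pos: [0.5493, 0.0212, 0.0208]
orientation: [0.0, 1.0, -0.021, -0.007]
wrist_force: [-12.3, 3.1, -2.0]
finger_gap: 0.0005
grasp_force: 6.4
```

```bash
python3 -c "
from h import *
st()"
```

```text
t 22.4 tcp dock x,y,z mm [-218.4   96.6   20.8] F [-12.3   3.1  -2. ]
```

Emit:
step_arm:
  targets:
    - [[0.1,0,-0.2,0,0],[0.2,0,-0.3,0,0],[0.3,0,-0.4,0,0],[0.3,0,-0.4,0,0]]

```text
time_s: 22.8
tcp_pos: [0.5526, 0.0217, 0.0242]
orientation: [-0.0, 1.0, -0.021, -0.007]
wrist_force: [-10.2, 4.4, -6.8]
finger_gap: 0.0003
grasp_force: 4.5
```

```bash
python3 -c "
from h import *
st()"
```

```text
t 22.8 tcp dock x,y,z mm [-215.1   97.2   24.2] F [-10.2   4.4  -6.8]
```

Emit:
step_arm:
  targets:
    - [[-1.2,0,0.3,0,0],[-2.9,0,0.6,0,0],[-2.9,4.5,0.6,0,0],[-2.9,9.2,0.6,0,0],[-2.9,14,0.6,0,0],[-2.9,18,0.6,0,0],[-2.3,19.4,0.6,0,0],[-1.7,19.4,0.6,0,0]]

```text
time_s: 23.6
tcp_pos: [0.5344, -0.1758, 0.0214]
orientation: [0.001, 1.0, -0.024, 0.001]
wrist_force: [0.3, 0.2, -0.4]
finger_gap: 0.0003
grasp_force: 0.0
```

Emit:
step_arm:
  targets:
    - [[0.3,0,0,0,0],[0.5,0,0,0,0],[0.8,0,-0.1,0,0],[1.0,0,-0.2,0,0],[1.2,0,-0.3,0,0],[1.4,0,-0.4,0,0],[1.6,0,-0.5,0,0]]

```text
time_s: 24.3
tcp_pos: [0.5454, -0.1734, 0.0241]
orientation: [-0.0, 1.0, -0.021, -0.005]
wrist_force: [-8.7, -1.9, -6.7]
finger_gap: 0.0004
grasp_force: 4.4
```

```bash
python3 -c "
from h import *
st()"
```

```text
t 24.3 tcp dock x,y,z mm [-214.2  -98.    24.1] F [-8.7 -1.9 -6.7]
```

R is about -204. I'll continue a few more mm while watching force.

Emit:
step_arm:
  targets:
    - [[0.2,0,-0.1,0,0],[0.4,0,-0.2,0,0],[0.5,0,-0.3,0,0],[0.5,0,-0.3,0,0]]

```text
time_s: 24.7
tcp_pos: [0.5481, -0.1756, 0.0264]
orientation: [0.001, 1.0, -0.022, -0.007]
wrist_force: [-11.9, -4.1, -5.4]
finger_gap: 0.0004
grasp_force: 5.5
```

```bash
python3 -c "
from h import *
st()"
```

```text
t 24.7 tcp dock x,y,z mm [-211.4 -100.1   26.4] F [-11.9  -4.1  -5.4]
```

Emit:
step_arm:
  targets:
    - [[-1.4,0,0.3,0,0],[-2.9,0,0.7,0,0],[-2.9,-4.5,0.7,0,0],[-2.9,-9.2,0.7,0,0],[-2.9,-14,0.7,0,0],[-2.9,-18,0.7,0,0],[-2.3,-19.5,0.7,0,0],[-1.5,-19.5,0.7,0,0]]

```text
time_s: 25.5
tcp_pos: [0.5497, 0.0253, 0.0226]
orientation: [-0.001, 1.0, -0.019, 0.001]
wrist_force: [0.4, -0.5, 0.7]
finger_gap: 0.0006
grasp_force: 0.0
```

Emit:
step_arm:
  targets:
    - [[0.3,0,0,0,0],[0.6,0,0,0,0],[0.9,0,-0.1,0,0],[1.1,0,-0.2,0,0],[1.3,0,-0.3,0,0],[1.5,0,-0.4,0,0],[1.7,0,-0.5,0,0]]

```text
time_s: 26.2
tcp_pos: [0.5562, 0.0212, 0.0234]
orientation: [-0.0, 1.0, -0.022, -0.01]
wrist_force: [-16.3, 7.8, -6.2]
finger_gap: 0.0009
grasp_force: 8.1
```

```bash
python3 -c "
from h import *
st()"
```

```text
t 26.2 tcp dock x,y,z mm [-211.5   96.9   23.4] F [-16.3   7.8  -6.2]
```

Emit:
step_arm:
  targets:
    - [[0,0,-0.1,0,0],[0,0,-0.2,0,0],[0,0,-0.3,0,0]]

```text
time_s: 26.5
tcp_pos: [0.5564, 0.0211, 0.0261]
orientation: [-0.0, 1.0, -0.022, -0.009]
wrist_force: [-13.0, 7.5, -7.6]
finger_gap: 0.0005
grasp_force: 6.4
```

```bash
python3 -c "
from h import *
st()"
```

```text
t 26.5 tcp dock x,y,z mm [-211.4   96.8   26.1] F [-13.    7.5  -7.6]
```

Emit:
step_arm:
  targets:
    - [[0.1,0,0,0,0],[0.2,0,-0.05,0,0],[0.2,0,-0.1,0,0]]

```text
time_s: 26.8
tcp_pos: [0.5564, 0.0211, 0.0265]
orientation: [-0.0, 1.0, -0.022, -0.011]
wrist_force: [-16.5, 7.1, -7.1]
finger_gap: 0.0003
grasp_force: 8.1
```

```bash
python3 -c "
from h import *
st()"
```

```text
t 26.8 tcp dock x,y,z mm [-211.3   96.9   26.5] F [-16.5   7.1  -7.1]
```

Emit:
step_arm:
  targets:
    - [[-1.4,0,0.2,0,0],[-3.2,0,0.5,0,0],[-3.2,4.5,0.5,0,0],[-3.2,9.2,0.5,0,0],[-3.2,14,0.5,0,0],[-3.2,18,0.5,0,0],[-2.5,19.4,0.5,0,0],[-1.8,19.4,0.5,0,0]]

```text
time_s: 27.6
tcp_pos: [0.5407, -0.1771, 0.0261]
orientation: [0.001, 1.0, -0.025, 0.0]
wrist_force: [-1.2, 0.5, -0.1]
finger_gap: 0.0003
grasp_force: 0.0
```

```bash
python3 - <<'E'
from h import *
st(); c=cam("side"); cv2.imwrite("pics/s2.png",cv2.resize(c["image"][150:300,130:350],None,fx=3.6,fy=3.6,interpolation=cv2.INTER_CUBIC))
E
```

```text
t 27.6 tcp dock x,y,z mm [-218.7 -101.9   26.1] F [-1.2  0.5 -0.1]
```

View pics/s2.png

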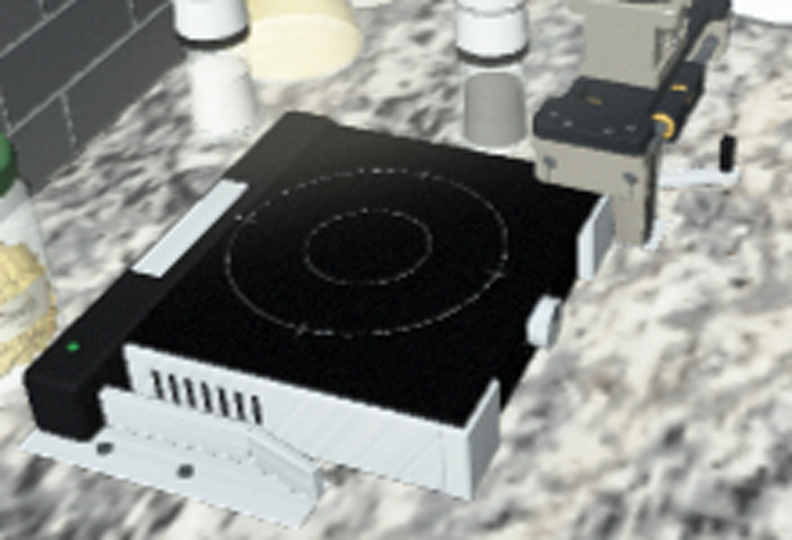

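Emit:
step_arm:
  targets:
    - [[0.3,-0.3,0.4,0,0],[0.5,-0.3,0.4,0,0],[0.8,-0.3,0.2,0,0],[1.0,-0.3,0.1,0,0],[1.2,-0.3,0,0,0],[1.4,-0.3,-0.1,0,0],[1.5,-0.3,-0.1,0,0]]

```text
time_s: 28.35
tcp_pos: [0.5488, -0.1671, 0.0242]
orientation: [-0.002, 1.0, -0.021, -0.008]
wrist_force: [-13.0, 4.4, -0.7]
finger_gap: 0.0006
grasp_force: 7.1
```

```bash
python3 - <<'E'
from h import *
st(); 
E
```

```text
t 28.35 tcp dock x,y,z mm [-211.   -91.6   24.2] F [-13.    4.4  -0.7]
```

Emit:
step_arm:
  targets:
    - [[0.1,0.1,-0.1,0,0],[0.2,0.1,-0.2,0,0],[0.3,0.1,-0.3,0,0],[0.3,0.1,-0.4,0,0]]

```text
time_s: 28.75
tcp_pos: [0.549, -0.1675, 0.0268]
orientation: [-0.002, 1.0, -0.021, -0.011]
wrist_force: [-15.7, 4.3, -6.4]
finger_gap: 0.0006
grasp_force: 7.5
```

```bash
python3 - <<'E'
from h import *
st(); 
E
```

```text
t 28.75 tcp dock x,y,z mm [-210.9  -91.9   26.8] F [-15.7   4.3  -6.4]
```

Emit:
step_arm:
  targets:
    - [[0.1,0.1,0,0,0],[0.2,0.2,0,0,0],[0.2,0.2,0,0,0]]

```text
time_s: 29.05
tcp_pos: [0.5489, -0.1696, 0.0262]
orientation: [-0.002, 1.0, -0.021, -0.013]
wrist_force: [-19.0, 3.2, -6.0]
finger_gap: 0.0003
grasp_force: 9.4
```

```bash
python3 - <<'E'
from h import *
st(); 
E
```

```text
t 29.05 tcp dock x,y,z mm [-210.9  -94.1   26.2] F [-19.    3.2  -6. ]
```

Emit:
step_arm:
  targets:
    - [[-1.4,0,0.2,0,0],[-3.2,0,0.5,0,0],[-3.2,-4.5,0.5,0,0],[-3.2,-9.2,0.5,0,0],[-3.2,-14,0.5,0,0],[-3.2,-18,0.5,0,0],[-2.5,-19.5,0.5,0,0],[-1.8,-19.5,0.5,0,0]]

```text
time_s: 29.85
tcp_pos: [0.5525, 0.0264, 0.0266]
orientation: [-0.001, 1.0, -0.018, 0.001]
wrist_force: [-0.0, 0.7, 0.8]
finger_gap: 0.0005
grasp_force: 0.0
```

Emit:
step_arm:
  targets:
    - [[0.3,-0.1,0,0,0],[0.6,-0.1,0,0,0],[0.9,-0.1,-0.1,0,0],[1.1,-0.2,-0.2,0,0],[1.3,-0.3,-0.3,0,0],[1.5,-0.4,-0.4,0,0],[1.6,-0.5,-0.5,0,0]]

```text
time_s: 30.55
tcp_pos: [0.5564, 0.0239, 0.0265]
orientation: [0.002, 1.0, -0.023, -0.012]
wrist_force: [-18.3, 0.1, -6.3]
finger_gap: 0.0007
grasp_force: 8.9
```

```bash
python3 - <<'E'
from h import *
st(); 
E
```

```text
t 30.55 tcp dock x,y,z mm [-211.5   99.6   26.5] F [-18.3   0.1  -6.3]
```

Emit:
step_arm:
  targets:
    - [[-2,0,0,0,0],[-5.5,0,0,0,0],[-5.5,0,-4,0,0],[-5.5,4,-7,0,0],[-5.5,8.5,-7,0,0],[-5.5,13,-7,0,0],[-5.5,17.5,-7,0,0],[-5.5,22,-7,0,0]]

```text
time_s: 31.35
tcp_pos: [0.5024, -0.1953, 0.1015]
orientation: [0.001, 1.0, -0.023, 0.0]
wrist_force: [0.8, 0.0, -0.2]
finger_gap: 0.001
grasp_force: 0.0
```

Emit:
step_arm:
  targets:
    - [[0,3.5,0,0,0],[0,7,0,0,0],[0,9.4,0,0,0],[0,9.4,0,0,0],[0,9.4,0,0,0]]

```text
time_s: 31.85
tcp_pos: [0.4982, -0.2863, 0.1009]
orientation: [0.0, 1.0, -0.023, -0.0]
wrist_force: [-0.3, 0.2, 0.2]
finger_gap: 0.0006
grasp_force: 0.0
```

```bash
python3 - <<'E'
from h import *
st(); hd()
c=cam("side"); cv2.imwrite("pics/s3.png",cv2.resize(c["image"][150:300,130:350],None,fx=3.6,fy=3.6,interpolation=cv2.INTER_CUBIC))
E
```

```text
t 31.85 tcp dock x,y,z mm [-256.6 -212.7  100.9] F [-0.3  0.2  0.2]
hob dock centre mm -124.0 -0.4 size 0.229 0.149 yaw rel 0.028 postL -226.7 postR -221.2
```

View pics/s3.png

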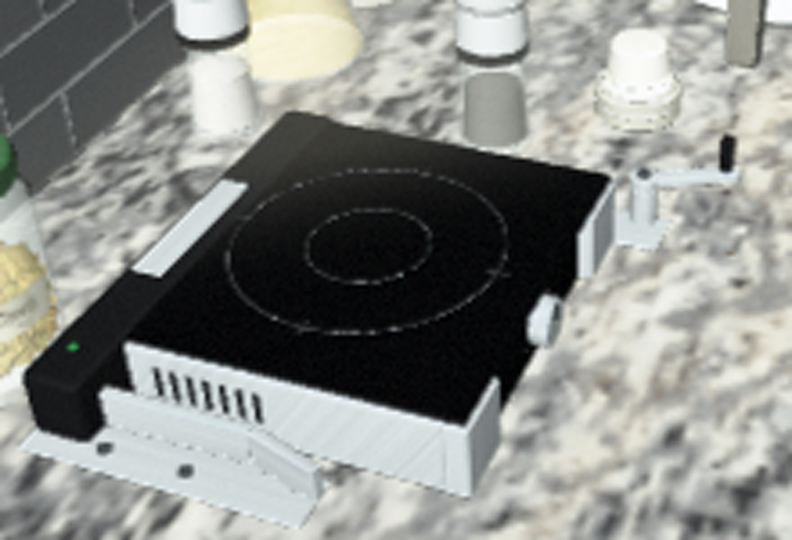

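Emit:
step_arm:
  targets:
    - [[0,0,3,0,0],[0,0,5.5,0,0],[0,0,5.5,0,0],[0,-0.6,5.5,0,0],[0,-1.1,5.5,0,0],[-0.3,-2.2,5.5,0,0],[-0.6,-3.4,5.5,0,0],[-0.6,-3.8,5.5,0,0]]

```text
time_s: 32.75
tcp_pos: [0.4946, -0.245, 0.0471]
orientation: [0.0, 1.0, -0.021, 0.0]
wrist_force: [-2.7, -2.9, 0.7]
finger_gap: 0.0007
grasp_force: 1.3
```

```bash
python3 - <<'E'
from h import *
st()
s=cam("side")
for n,u,v,z in[("NR",610,180,.058),("NL",466,428,.058),("piv",643,174,.04)]:
    d=ray(s,130+u/3.6-.4,150+v/3.6-.4,z)[:2]-O; print(n,(XD@d*1e3).round(1),(YD@d*1e3).round(1))
E
```

```text
t 32.75 tcp dock x,y,z mm [-261.9 -171.7   47.1] F [-2.7 -2.9  0.7]
NR -198.6 -111.3
NL -200.7 121.4
piv -208.3 -151.3
```

Emit:
step_arm:
  targets:
    - [[0.1,-0.8,0,0,0],[0.4,-1.6,0,0,0],[0.9,-2.4,0,0,0],[1.5,-3.1,0,0,0],[2.2,-3.8,0,0,0],[2.5,-4.1,0,0,0],[2.5,-4.1,0,0,0]]

```text
time_s: 33.5
tcp_pos: [0.5231, -0.2048, 0.046]
orientation: [-0.0, 1.0, -0.02, 0.001]
wrist_force: [0.3, 0.2, -0.3]
finger_gap: 0.0004
grasp_force: 0.0
```

```bash
python3 - <<'E'
from h import *
st()
E
```

```text
t 33.5 tcp dock x,y,z mm [-235.2 -130.3   46. ] F [ 0.3  0.2 -0.3]
```

Emit:
step_arm:
  targets:
    - [[-1.0,0.6,0,0,0],[-3.2,0.6,0,0,0],[-3.2,-1.5,0,0,0],[-3.2,-2.6,0,0,0],[-2.2,-2.6,0,0,0],[-1.2,-2.6,0,0,0],[-0.4,-2.6,0,0,0],[0.2,-2.6,0,0,0]]

```text
time_s: 34.3
tcp_pos: [0.5238, -0.1784, 0.045]
orientation: [-0.001, 1.0, -0.02, -0.003]
wrist_force: [-4.2, 2.8, 0.0]
finger_gap: 0.0004
grasp_force: 1.9
```

Emit:
step_arm:
  targets:
    - [[0.3,0,0,0,0],[0.6,0,0,0,0],[0.9,0,0,0,0],[1.2,0,0,0,0],[1.2,0,0,0,0]]

```text
time_s: 34.8
tcp_pos: [0.5359, -0.1811, 0.0458]
orientation: [0.0, 1.0, -0.021, -0.001]
wrist_force: [-5.6, 1.4, 0.0]
finger_gap: 0.0006
grasp_force: 2.2
```

```bash
python3 - <<'E'
from h import *
st()
E
```

```text
t 34.8 tcp dock x,y,z mm [-223.3 -106.    45.8] F [-5.6  1.4  0. ]
```

Close to the end stop. I'll press a little more, in two small parts.

Emit:
step_arm:
  targets:
    - [[0.2,0,0,0,0],[0.4,0,0,0,0],[0.4,0,0,0,0]]

```text
time_s: 35.1
tcp_pos: [0.5364, -0.181, 0.0455]
orientation: [-0.0, 1.0, -0.022, -0.005]
wrist_force: [-12.8, 1.2, 7.9]
finger_gap: 0.0003
grasp_force: 5.9
```

Emit:
step_arm:
  targets:
    - [[0.1,0,0,0,0],[0.2,0,0,0,0],[0.2,0,0,0,0]]

```text
time_s: 35.4
tcp_pos: [0.5366, -0.181, 0.0454]
orientation: [-0.001, 1.0, -0.022, -0.006]
wrist_force: [-16.1, 2.3, 10.8]
finger_gap: 0.0004
grasp_force: 7.9
```

```bash
python3 - <<'E'
from h import *
st()
E
```

```text
t 35.4 tcp dock x,y,z mm [-222.6 -105.9   45.4] F [-16.1   2.3  10.8]
```

End stop reached: no more movement, and the force is rising. I'll back off, lift clear and look.

Emit:
step_arm:
  targets:
    - [[-1.5,0,0,0,0],[-4,0,0,0,0],[-7,0,-3,0,0],[-9,2,-7,0,0],[-9,6,-10,0,0],[-9,10,-12,0,0],[-9,10,-12,0,0]]

```text
time_s: 36.1
tcp_pos: [0.4506, -0.2854, 0.1707]
orientation: [0.004, 1.0, -0.026, 0.005]
wrist_force: [-0.1, 0.3, -0.4]
finger_gap: 0.0001
grasp_force: 0.0
```

```bash
python3 - <<'E'
from h import *
st(); s=cam("side"); c=cam("top")
a=cv2.resize(s["image"][170:290,210:350],None,fx=4,fy=4,interpolation=cv2.INTER_CUBIC)
cv2.imwrite("pics/f.png",a)
E
```

```text
t 36.1 tcp dock x,y,z mm [-304.2 -213.8  170.7] F [-0.1  0.3 -0.4]
```

View pics/f.png

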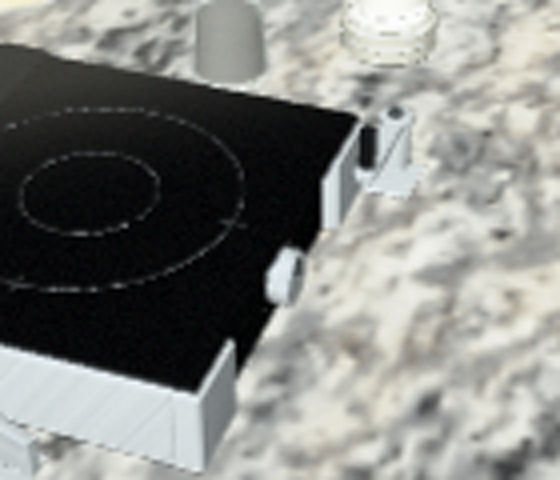

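The catch arm lies behind the right post with its peg at (368,145), and the hob is square with no visible gap. Handing in.

```bash
python3 -c "
from cell import env
print(env.sign_off())"
```

```text
the job is handed in; nothing more can be done
None
```

I handed the job in at about 36 s: the hob stopped firmly on both sides at the measured home place, and the catch is shut behind its right corner against its end stop. The arm is clear, and no push read above about 20 N; the hand-in gave no verdict.

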